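# Lean the serving board up to dry

### The job

Take the tall serving board out of the tight rack: first tip it towards you by its top edge until it rests on the rack's front rail, then grip it and draw it out. Stand its foot in the drip tray, close behind the tray's front lip, and keep hold of it until it stands there; then lean it back against the bread bin, square to it, and leave it leaning there. Do not disturb the other things.

Things in the scene. Friction and masses are not known exactly. Their poses are not given: they have to be found in the camera images.
- rack: Fixed wooden rack, 180 x 89 x 168 mm, with three tight upright slots side by side, 20 mm wide, centres at own y = -27, 0, +27 mm. Origin on the worktop under the middle of the centre slot; z up, -x is the open front (towards the robot). Slot floor 6 mm up; low front lip (inner face x = -50, top z = 12 mm), back stop (x = +50, top z = 40 mm). Slot walls: x = -47 to +43 mm, up to 168 mm.
- rack_rail (a point): Middle of the level steel rail, 10 mm thick, in front of the slots, along the rack's y (117 mm ahead of the rack's origin, 113 mm above the worktop). A board tipped forward past about 25 degrees falls on by itself and rests on this rail at about 32 degrees.
- tall_board: The board to be leaned up: plain wood, 95 mm wide (own x), 17 thick (y), 225 high (z), about 0.25 kg, the tallest of the three boards, in any slot. Origin in the middle of its lower end; z runs up the board; in the rack its -x edge faces the front. At the start its top is 231 mm above the worktop, 22 mm higher than the low boards, and its back edge is free above these.
- tall_board_centre (a point): Middle of the tall board (112.5 mm from its lower end), with the board's axes.
- tall_board_foot (a point): Middle of the lower end of the tall board, with the board's axes.
- low_board_1: A low wooden board left in the rack, 80 x 17 x 203 mm; its top is 209 mm above the worktop. Origin in the middle of its lower end.
- low_board_2: The other low board, the same as the first.
- bin_edge (a point): Middle of the upper front edge of the fixed bread bin (wooden box 130 deep, 190 wide, 150 mm high), 150 mm above the worktop. Own +x points into the bin away from the robot, y along the edge, z up; the flat front face lies straight below this edge.
- tray_lip (a point): Foot of the inner face of the front lip of the fixed steel drip tray, in the middle of its 170 mm length, on the tray's floor (3 mm above the worktop). Own +x points to the bin, y along the lip, z up. The lip is 6 mm thick and rises 11 mm above the tray's floor; the bin's front face is 60 to 80 mm behind it.
- ramekin: Small glazed dish, 66 mm across, 34 mm high, loose; leave alone. Origin at its underside.
- kitchen_timer: Round timer, 58 mm across, 42 mm high, loose; leave alone. Origin at its underside.
- jar_8: Square glass spice jar, 46 x 46 x 96 mm, loose; leave alone. Origin at its underside.
- mug: Mug, 95 mm high, loose; leave alone. Origin at its underside.
- jar_cap: Metal jar cap, 40 mm across, 16 mm high, loose; leave alone. Origin at its underside.
- bread_bin: The fixed bread bin (see its edge). Origin in the middle of its underside, on the worktop; the front face is at own x = -65 mm.

How it is judged:
By the outcome, as a careful person would: the job done as asked, in the order asked, and still so for the second after the job is handed in, with the robot touching nothing.
It also fails if it takes over 58 s, if anything falls off the work surface, if the arm or the gripper's body presses on something with over 40 N, if the wrist force passes 120 N, or if a joint passes its speed limit or range.

### The arm

A 6-joint arm with a two-finger parallel gripper is mounted at the origin on a cart in front of the work surface, level with it; the furniture and walls round the work are solid. World frame = base frame: x ahead of the robot, y to its left, z up, the work surface at z = 0. Lengths are in m, angles in rad, forces in N, time in s.
With the tool pointing down it reaches from about 0.25 to 0.775 m from the base axis. Payload 4 kg.
Tool frame: the origin (TCP) lies at the centre of the arm's flange, where the gripper is bolted on; the fingertips stand 199 mm ahead of it and the grasp point (between the pads) lies 180 mm ahead of it (robot.tcp_to_tips is the distance from the TCP to the fingertips, in m); z points along the fingers, y is the line along which they close (so a half turn about z gives the same grasp; the last joint's range is limited). The gripper opens to 94 mm and grips with 3 to 60 N. Pads are 16 mm wide; open, the fingers measure 119 mm over their backs; the gripper's body (75 mm by 177 mm) begins 78 mm behind the grasp point.
Start: joints at [1.048, 0.087, 1.371, -0, 1.684, -0.103], TCP at [0.224, 0.502, 0.405] pointing down, gripper open.
Joint ranges: [-3.1, 3.1], [-0.76, 2.03], [0.27, 2.55], [-1.08, 4.22], [0.17, 2.65], [-2.57, 2.57]. Speed limits (rad/s): [2.79, 2.79, 3.14, 3.14, 3.14, 3.14].

### API

Orientations are given as [roll, pitch, yaw] about the fixed x, y, z axes, in that order (R = Rz(yaw) Ry(pitch) Rx(roll)).
In Python, from bench import telemetry, snapshot, ticket, robot gives the robot as it stands.
- The arm moves only by the tool apply_moves, never from a script. Its argument "moves" is a list that holds one entry, the list of rows, each a list of 5 numbers: the shift along the tool's x, y, z in units of 50 mm (1.0 is 50 mm), then the turn about the tool's z in units of 10 degrees (1.0 is 10 degrees), then the closure, from 0 (fully open) to 1 (shut). A call has 1 to 10 rows; each row is the pose to reach, as a shift and turn from the pose commanded when the call began, along the tool's axes at that moment; what a row does not reach only later rows make up. A row lasts 1/8 s, in which the tool goes at most 62.5 mm and 10.7 degrees, less where a joint would pass 70% of its speed; a pose out of reach is approached as far as the arm can. A call with a gripper value outside its range is refused whole. The fingers move at their own pace and stop on an object; the grip force is fixed at half the most. Time passes only in rows, so rows that repeat a pose let the fingers close. It gives the time, the measured TCP pose, the force, the opening and the grip force at its end, in the units of the state.
- telemetry.get_obs(): the state, without advancing time (a new reading comes with each control period).
- snapshot(name): name is "scene" or "top" or "wrist"; returns a dict with "image" (384x512x3 uint8, red, green, blue), "fovy" (degrees; the focal length in pixels is half the picture's height over the tangent of half this angle, whatever the lens; pixels are square), "cx", "cy" (the principal point, pixels), "D" ([k1, k2, p1, p2, k3] as OpenCV has them; the pictures are not rectified), "R" (3x3) and "t" (3): a world point X has camera coordinates R X + t. Camera axes: x right, y down, z forward; pixel columns grow to the right and rows downward; lengths in m; the calibration is good to about 2 mm. A picture is of the moment at which its call begins. There is no depth.
- ticket.close_job(): hands the job in; it is judged then, once.
The state is a dict: "time": time; "joint_positions": joint angles; "qvel": joint speeds; "joint_torque": joint torques, N m; "tool_pos": TCP position; "ee_rot": TCP orientation; "wrist_force": force on the tool from outside, world axes, zero at the start; "wrist_torque": the same for the moment, N m; "width": finger opening in m; "finger_force": force on a finger pad.
Only numpy, scipy, OpenCV 4.12 (cv2) and the standard library are available. Lean on these libraries where they do the work, as an engineer would, in place of code of your own. Each camera call takes 0.05 s, during which the arm holds its last target. There are 200 camera calls.

## Working session

There is one attempt and no reset: what is moved stays moved. The work goes in short steps, Python scripts to look and compute and a tool call to move; the robot and the scene stay as the last step left them, time stands still between calls to the robot, and variables do not carry over. Pictures are saved under pics/ and viewed, at most 10 in all, crops included, and the job is handed in when it is done.

Besides the shell and the picture viewer there is one more tool, called as a command line: name --argument value ..., lists and objects as JSON in quotes. apply_moves: Moves the arm, as the interface text tells. Its arguments: {"type":"object","properties":{"moves":{"type":"array","items":{"type":"array","items":{"type":"array","items":{"type":"number"}}}}},"required":["moves"]}

```bash
mkdir -p pics; ls; cat > h.py <<'E'
import numpy as np, cv2
from bench import telemetry, snapshot, ticket, robot
from scipy.spatial.transform import Rotation as Rn
def K(s):
    f=192/np.tan(np.radians(s["fovy"])/2); return np.array([[f,0,s["cx"]],[0,f,s["cy"]],[0,0,1]])
def ray(s,uv):
    p=cv2.undistortPoints(np.array([[uv]],float),K(s),np.array(s["D"],float))[0,0]
    R=np.array(s["R"]);t=np.array(s["t"]); return -R.T@t, R.T@np.array([p[0],p[1],1])
def onz(s,uv,z):
    c,d=ray(s,uv); return c+d*(z-c[2])/d[2]
def proj(s,X):
    return cv2.projectPoints(np.array(X,float).reshape(-1,1,3),cv2.Rodrigues(np.array(s["R"],float))[0],np.array(s["t"],float),K(s),np.array(s["D"],float))[0].reshape(-1,2)
def save(s,n,crop=None,k=1):
    im=s["image"][:,:,::-1]
    if crop: im=im[crop[1]:crop[3],crop[0]:crop[2]]
    cv2.imwrite("pics/"+n,cv2.resize(im,None,fx=k,fy=k,interpolation=cv2.INTER_CUBIC))
E
python3 - <<'E'
from h import *
import pickle
d={n:snapshot(n) for n in("scene","top","wrist")}
pickle.dump(d,open("s0.pkl","wb"))
im=np.hstack([d["scene"]["image"],d["top"]["image"]])
for n in("scene","top"):save(d[n],n+"0.png",k=1.5)
for n in d: s=d[n];print(n,s["fovy"],s["D"],-np.array(s["R"]).T@s["t"],np.array(s["R"])[2])
print(telemetry.get_obs(), [a for a in dir(robot) if a[0]!='_'])
E
```

```text
pics
scene 57.23375243559285 [-0.04954557  0.          0.          0.          0.        ] [ 0.1290447  -0.17420018  0.88553984] [ 0.48263281  0.36205913 -0.79748276]
top 45.929600801022055 [0.01334171 0.         0.         0.         0.        ] [-0.19386939  0.00963972  1.4153187 ] [ 0.51529682  0.10674237 -0.85033832]
wrist 61.6887236819754 [-0.08712118  0.          0.          0.          0.        ] [0.15294688 0.5327907  0.38454292] [ 0.2422652  -0.10978054 -0.96397915]
{'time': 0.15, 'joint_positions': array([ 1.04791664e+00,  8.77907780e-02,  1.37188055e+00, -2.80794895e-05,
        1.68358245e+00, -1.03068340e-01]), 'qvel': array([ 0.00125314, -0.00060349, -0.00428684, -0.00055758, -0.00136588,
        0.00041608]), 'joint_torque': array([ 2.10906932e-03, -3.40641940e+01, -3.02793574e+01,  7.19145848e-02,
        3.04397300e-02, -1.18490002e-04]), 'tool_pos': array([0.22412576, 0.50217541, 0.40378321]), 'ee_rot': array([-3.13993747e+00, -1.43148381e-04,  2.72177806e+00]), 'wrist_force': array([-0.75780693,  0.37478612,  0.11668262]), 'wrist_torque': array([-0.05449487, -0.00873341, -0.00863854]), 'finger_force': 0.0, 'width': 0.09447176999483231} ['IKError', 'tcp_to_tips']
```

View pics/scene0.png

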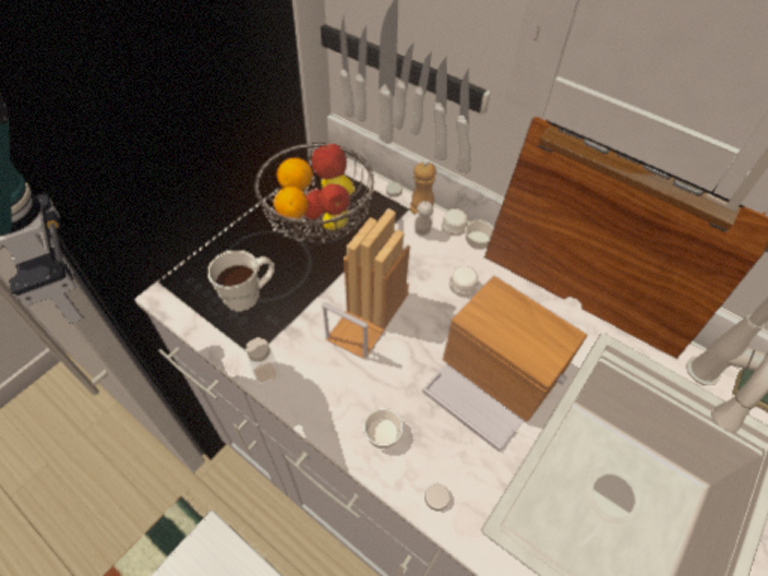

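View pics/top0.png

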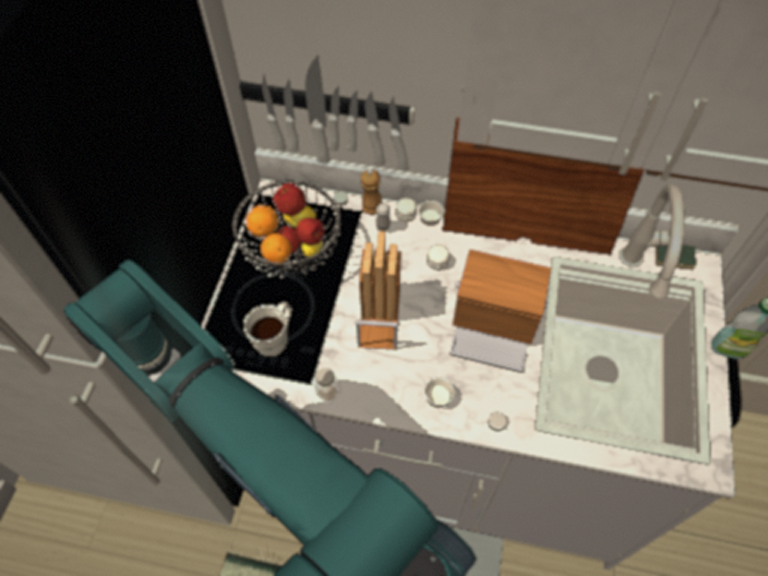

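The scene view shows the rack at about (370,290) in the 1.5x picture, with the middle board apparently the tall one. The bin top is at (515,320), the tray at (470,405), the ramekin at (383,430), the cap at (437,497) and the mug at (238,278). Next I'll enlarge the rack and tray.

```bash
python3 - <<'E'
from h import *
import pickle
d=pickle.load(open("s0.pkl","rb"))
def c(n,x,y,w,h,k):
    return cv2.resize(d[n]["image"][y:y+h,x:x+w,::-1],None,fx=k,fy=k,interpolation=cv2.INTER_CUBIC)
a=np.hstack([c("scene",205,130,80,120,4),c("top",220,150,80,120,4)])   # 640x480
cv2.imwrite("pics/rack.png",a)
b=np.hstack([c("scene",275,180,120,120,3.3334),c("top",290,160,80,80,5)])
cv2.imwrite("pics/bin.png",b);print(a.shape,b.shape)
E
```

```text
(480, 640, 3) (400, 800, 3)
```

View pics/rack.png

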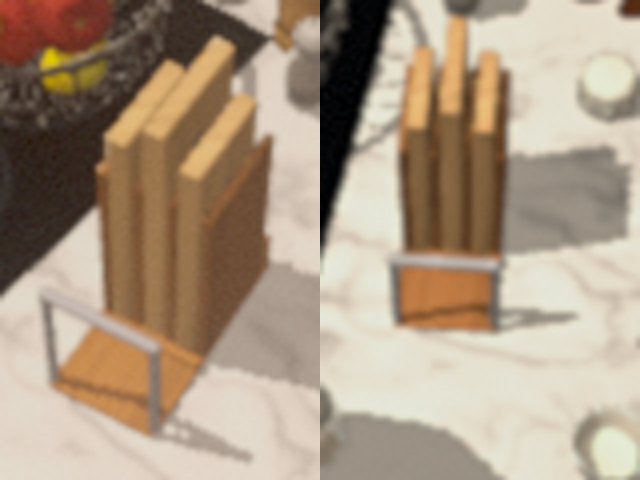

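View pics/bin.png

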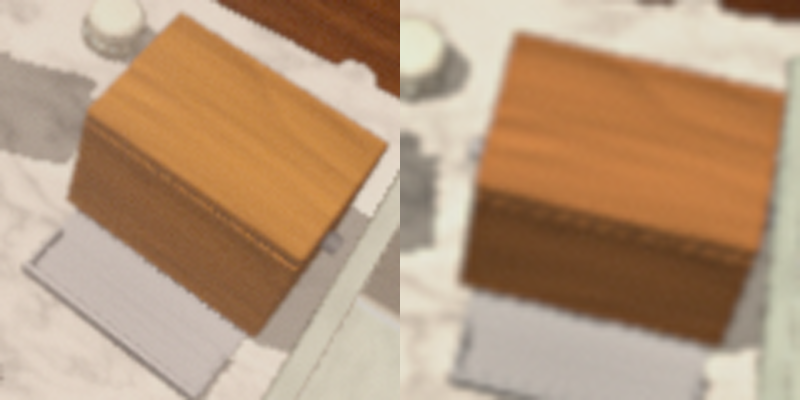

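The middle board is the tall one: its top-face corners in the scene crop are (147,126), (163,137), (235,49) and (219,37). The rail ends are at (43,293) and (158,345). The bin's front edge runs (90,112)-(296,265), and the tray lip runs (24,267)-(195,398).

```bash
cat > m.py <<'E'
from h import *
import pickle
d=pickle.load(open("s0.pkl","rb"))
def U(p,k,o): return ((p[0]+.5)/k-.5+o[0],(p[1]+.5)/k-.5+o[1])
def M(name,sp,tp,z,ks,os,kt,ot,sx):
    for p,q in zip(sp,tp):
        a=onz(d["scene"],U(p,ks,os),z); b=onz(d["top"],U((q[0]-sx,q[1]),kt,ot),z) if q else a*0
        print(name,(a[:2]*1000).round(1),(b[:2]*1000).round(1))
r=(4,(205,130),4,(220,150),320); b=(10/3,(275,180),5,(290,160),400)
M("board",[(147,126),(163,137),(235,49),(219,37)],[(442,108),(462,110),(465,20),(449,18)],.231,*r)
M("low left",[(107,138),(128,148),(185,70),(165,60)],[(409,126),(429,126),(432,50),(415,50)],.209,*r)
M("low right",[(180,172),(200,180),(256,103),(238,93)],[(473,130),(495,130),(498,55),(482,52)],.209,*r)
M("rail",[(43,293),(158,347)],[(393,259),(498,262)],.118,*r)
M("bin",[(90,112),(296,265),(387,147),(182,13)],[(480,188),(754,250),(784,93),(518,33)],.150,*b)
M("binfoot",[(68,202),(258,335)],[(462,284),(722,344)],.004,*b)
M("lip",[(24,267),(195,398)],[(450,382),None],.014,*b)
E
python3 m.py
```

```text
board [587.2 194.8] [587.1 196.1]
board [586.2 181.4] [588.5 180.2]
board [675.7 191.9] [675.4 196.3]
board [678.  206.7] [674.6 209.4]
low left [578.6 220.8] [579.2 221.6]
low left [580.4 205. ] [582.5 206. ]
low left [657.4 218.6] [655.9 219.8]
low left [656.4 234.8] [653.1 233.5]
low right [585.2 166.9] [586.  170.8]
low right [587.8 153.1] [589.6 153.7]
low right [662.7 164.1] [662.2 165.9]
low right [662.5 178.6] [662.4 179.3]
rail [506.7 219.8] [507.2 221.2]
rail [520.6 133.3] [522.2 136.3]
bin [601.   12.9] [598.5  13.6]
bin [ 582.6 -169. ] [ 588.6 -166.2]
bin [ 712.3 -179.1] [ 715.  -175.1]
bin [727.6   6.2] [727.1   6.9]
binfoot [605.1  14.8] [607.9  14.4]
binfoot [ 598. -172.] [ 598.  -171.3]
lip [527.2   7.7] [524.1  10.5]
lip [ 517.3 -158. ] [ 0. -0.]
```

```bash
cat >> h.py <<'E'
RY=np.radians(8.8); RO=np.array([.6296,.1954])
def rk(x,y=0): return RO+np.array([[np.cos(RY),-np.sin(RY)],[np.sin(RY),np.cos(RY)]])@np.array([x,y])
def rel(pts,base=None):
    """pts: (x,y,z tcp,yaw deg of tool x) -> units in tool axes from base pose"""
    o=telemetry.get_obs(); R=Rn.from_euler("xyz",o["ee_rot"]).as_matrix(); y0=np.degrees(o["ee_rot"][2])
    for p in pts:
        v=R.T@(np.array(p[:3])-o["tool_pos"])/.05
        print(v.round(2),round(-(((p[3]-y0)+180)%360-180)/10,2))
def st():
    o=telemetry.get_obs()
    print({k:np.round(o[k],4).tolist() for k in("time","joint_positions","tool_pos","ee_rot","wrist_force","width","finger_force")})
E
python3 - <<'E'
from h import *
rel([(.35,.42,.50,188.8),(.50,.30,.50,188.8),(*rk(0),.47,188.8),(*rk(74),.47,188.8)])
E
```

```text
[-2.97 -0.48 -1.92] -3.29
[-6.69 -1.45 -1.92] -3.29
[-9.91 -2.3  -1.32] -3.29
[-1253.19   800.59    -2.83] -3.29
```

apply_moves --moves '[[[-0.6,-0.1,-0.9,-0.5,1],[-1.5,-0.3,-1.9,-1.4,1],[-2.5,-0.5,-1.9,-2.3,1],[-3.6,-0.8,-1.9,-3.3,1],[-4.7,-1.0,-1.8,-3.3,1],[-5.8,-1.3,-1.6,-3.3,1],[-6.9,-1.6,-1.5,-3.3,1],[-8.0,-1.8,-1.4,-3.3,1],[-9.0,-2.1,-1.3,-3.3,1],[-9.9,-2.3,-1.3,-3.3,1]]]'

```text
time: 1.4
tool_pos: [0.6308, 0.1939, 0.4683]
ee_rot: [-3.142, -0.002, -2.986]
wrist_force: [0.3, 0.9, 0.6]
width: 0.0008
finger_force: 0.0
```

```bash
python3 - <<'E'
from h import *
st(); rel([(*rk(.074),.47,188.8),(*rk(.074),.417,188.8)])
s=snapshot("wrist"); save(s,"w1.png",k=1.5)
import pickle; pickle.dump(s,open("w1.pkl","wb"))
X=[(*rk(a,b),.231) for a,b in((-.0475,.0085),(-.0475,-.0085),(.0475,-.0085),(.0475,.0085))]
print(proj(s,X).round(0).tolist())
E
```

```text
{'time': 1.4, 'joint_positions': [0.2123, 0.3402, 0.9456, 0.0001, 1.8579, -1.5137], 'tool_pos': [0.6308, 0.1939, 0.4683], 'ee_rot': [-3.1416, -0.0022, -2.9864], 'wrist_force': [0.285, 0.942, 0.5671], 'width': 0.0008, 'finger_force': 0.0}
[-1.46  0.03 -0.04] 0.01
[-1.46  0.03  1.02] 0.01
[[274.0, 147.0], [249.0, 147.0], [250.0, 272.0], [272.0, 272.0]]
```

View pics/w1.png

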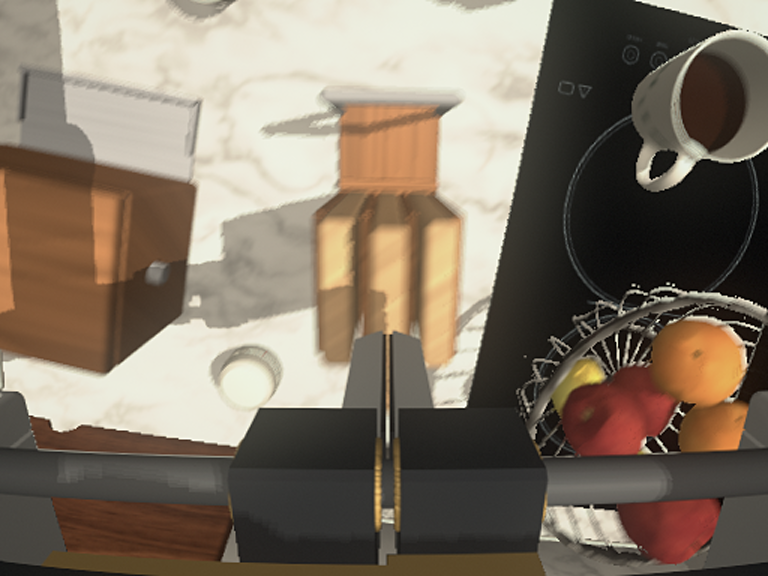

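The wrist view shows the tall board's top face from x=368 to 412 with its front edge at y=220, within about 1 mm of the prediction. The fingers are lined up with it. Next I go behind it and down.

apply_moves --moves '[[[-0.8,0,0,0,1],[-1.5,0.03,0,0,1],[-1.5,0.03,0,0,1],[-1.5,0.03,0.5,0,1],[-1.5,0.03,1.05,0,1],[-1.5,0.03,1.05,0,1],[-1.5,0.03,1.05,0,1]]]'

```text
time: 2.33
tool_pos: [0.7026, 0.2087, 0.4189]
ee_rot: [3.141, 0.002, -2.985]
wrist_force: [-0.3, -0.3, -0.0]
width: 0.0001
finger_force: 0.0
```

apply_moves --moves '[[[0.2,0,0.05,0,1],[0.4,0,0.05,0,1],[0.6,0,0.05,0,1],[0.8,0,0.05,0,1],[1.0,0,0.05,0,1],[1.2,0,0.05,0,1],[1.35,0,0.05,0,1],[1.5,0,0.05,0,1],[1.65,0,0.05,0,1],[1.8,0,0.05,0,1]]]'

```text
time: 3.58
tool_pos: [0.6138, 0.1946, 0.4146]
ee_rot: [3.142, -0.0, -2.985]
wrist_force: [-0.1, -0.1, -0.4]
width: 0.0002
finger_force: 0.0
```

```bash
python3 - <<'E'
from h import *
st()
a=snapshot("scene");b=snapshot("wrist")
cv2.imwrite("pics/t1.png",np.hstack([cv2.resize(a["image"][80:260,150:350,::-1],(400,360)),cv2.resize(b["image"][:,:,::-1],(400,300)).__getitem__(slice(None))if 0 else cv2.resize(b["image"][:,:,::-1],(400,360))]))
E
```

```text
{'time': 3.575, 'joint_positions': [0.2189, 0.298, 1.105, 0.0001, 1.7388, -1.508], 'tool_pos': [0.6138, 0.1946, 0.4146], 'ee_rot': [3.1415, -0.0003, -2.9854], 'wrist_force': [-0.1026, -0.1398, -0.379], 'width': 0.0002, 'finger_force': 0.0391}
```

View pics/t1.png

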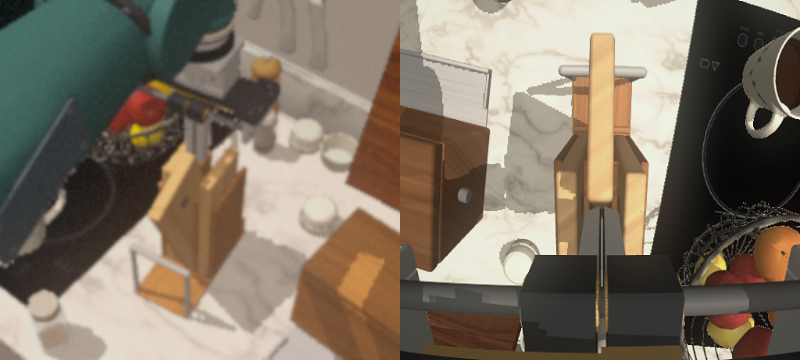

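The board is tipping evenly, still in its slot, with its top at (600,120) over the rail in the right-hand panel. I keep pushing.

apply_moves --moves '[[[0.12,0,0,0,1],[0.24,0,0,0,1],[0.36,0,0,0,1],[0.48,0,0,0,1],[0.6,0,0,0,1],[0.7,0,0,0,1],[0.7,0,0,0,1],[0.7,0,0,0,1]]]'

```text
time: 4.68
tool_pos: [0.5797, 0.1892, 0.4147]
ee_rot: [3.142, 0.0, -2.985]
wrist_force: [-0.6, -0.5, -1.0]
width: 0.0
finger_force: 0.0
```

```bash
python3 - <<'E'
from h import *
import pickle
st()
d={n:snapshot(n) for n in("scene","wrist","top")}; pickle.dump(d,open("t2.pkl","wb"))
a,b=d["scene"],d["wrist"]
cv2.imwrite("pics/t2.png",np.hstack([cv2.resize(a["image"][120:260,190:310,::-1],(410,480)),cv2.resize(b["image"][0:240,190:385,::-1],(390,480))]))
E
```

```text
{'time': 4.675, 'joint_positions': [0.2225, 0.2198, 1.2005, 0.0, 1.721, -1.5045], 'tool_pos': [0.5797, 0.1892, 0.4147], 'ee_rot': [3.1415, 0.0003, -2.9854], 'wrist_force': [-0.6148, -0.4827, -1.0355], 'width': 0.0, 'finger_force': 0.0}
```

View pics/t2.png

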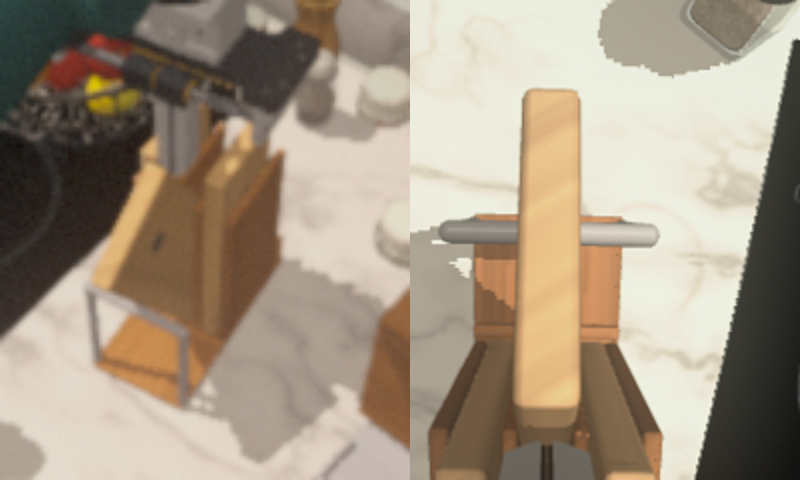

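The board appears to rest on the rail. In the wrist view its top face runs from the front corner at row 90 to the back corner at row 403, at columns 517–580. I measure that.

```bash
python3 - <<'E'
from h import *
import pickle
d=pickle.load(open("t2.pkl","rb"));s=d["wrist"]
Ri=np.array([[np.cos(RY),np.sin(RY)],[-np.sin(RY),np.cos(RY)]])
for (u,v),z in zip([(523,90),(580,90),(580,403),(517,403)],[.197,.197,.247,.247]):
    X=onz(s,((u+.5)/2-.5+190,(v+.5)/2-.5),z); print((X*1000).round(1),(Ri@(X[:2]-RO)*1000).round(1))
for u,v in[(440,232),(658,236)]: # rail
    X=onz(s,((u+.5)/2-.5+190,(v+.5)/2-.5),.115);print("rail",(Ri@(X[:2]-RO)*1000).round(1))
rel([(*rk(-.04),.50,188.8),(*rk(-.108),.50,188.8),(*rk(-.108),.368,188.8)])
E
```

```text
[449.8 285.2 197. ] [-163.9  116.2]
[445.8 303.5 197. ] [-165.1  134.9]
[531.7 294.8 247. ] [-81.6 113.2]
[534.3 277.7 247. ] [-81.6  95.9]
rail [-118.2  132.9]
rail [-119.9  238.9]
[-0.2  -0.03 -1.71] 0.01
[ 1.16 -0.03 -1.71] 0.01
[ 1.16 -0.03  0.93] 0.01
```

apply_moves --moves '[[[-0.2,0,-0.6,0,0.9],[-0.2,0,-1.6,0,0.5],[0.4,0,-1.6,0,0.4],[1.05,-0.02,-1.6,0,0.4],[1.05,-0.02,-1.2,0,0.4],[1.05,-0.02,-0.6,0,0.4],[1.05,-0.02,0,0,0.4],[1.05,-0.02,0.6,0,0.4],[1.05,-0.02,0.93,0,0.4],[1.05,-0.02,0.93,0,0.4]]]'

```text
time: 6.08
tool_pos: [0.5279, 0.18, 0.3669]
ee_rot: [-3.141, -0.003, -2.985]
wrist_force: [-0.3, -0.5, 0.7]
width: 0.0565
finger_force: 0.0
```

apply_moves --moves '[[[0,0,0,0,1],[0,0,0,0,1],[0,0,0,0,1],[0,0,0,0,1],[0,0,0,0,1],[0,0,0,0,1]]]'

```text
time: 6.82
tool_pos: [0.5281, 0.1802, 0.3685]
ee_rot: [3.141, 0.001, -2.985]
wrist_force: [-0.4, 0.2, 0.3]
width: 0.0169
finger_force: 30.0
```

```bash
python3 - <<'E'
from h import *
st()
o=telemetry.get_obs()
x,y=o["tool_pos"][:2]
a=np.radians(30);u=np.array([np.cos(RY),np.sin(RY)])
rel([(x-.17*np.sin(a)*u[0],y-.17*np.sin(a)*u[1],o["tool_pos"][2]+.17*np.cos(a),188.8)])
E
```

```text
{'time': 6.825, 'joint_positions': [0.2271, 0.1143, 1.4128, 0.0007, 1.6135, -1.5001], 'tool_pos': [0.5281, 0.1802, 0.3685], 'ee_rot': [3.1408, 0.001, -2.9851], 'wrist_force': [-0.4366, 0.1908, 0.3127], 'width': 0.0169, 'finger_force': 29.9858}
[ 1.7   0.01 -2.95] 0.02
```

apply_moves --moves '[[[0.15,0,-0.27,0,1],[0.33,0,-0.57,0,1],[0.51,0,-0.88,0,1],[0.7,0,-1.2,0,1],[0.9,0,-1.54,0,1],[1.1,0,-1.88,0,1],[1.3,0,-2.22,0,1],[1.5,0,-2.57,0,1],[1.7,0,-2.92,0,1],[1.9,0,-3.26,0,1]]]'

```text
time: 8.07
tool_pos: [0.4334, 0.1651, 0.5324]
ee_rot: [3.141, 0.0, -2.985]
wrist_force: [-0.4, 0.3, -1.8]
width: 0.0169
finger_force: 30.0
```

```bash
python3 - <<'E'
from h import *
st()
a=snapshot("scene");b=snapshot("wrist")
cv2.imwrite("pics/d1.png",np.hstack([cv2.resize(a["image"][50:260,100:310,::-1],(400,400)),cv2.resize(b["image"][:,:,::-1],(400,300),None) if 0 else cv2.resize(b["image"][:,:,::-1],(400,400))]))
E
```

```text
{'time': 8.075, 'joint_positions': [0.2416, -0.0948, 1.3007, 0.0001, 1.9354, -1.4853], 'tool_pos': [0.4334, 0.1651, 0.5324], 'ee_rot': [3.1415, 0.0003, -2.9854], 'wrist_force': [-0.3861, 0.3317, -1.7683], 'width': 0.0169, 'finger_force': 29.9876}
```

View pics/d1.png

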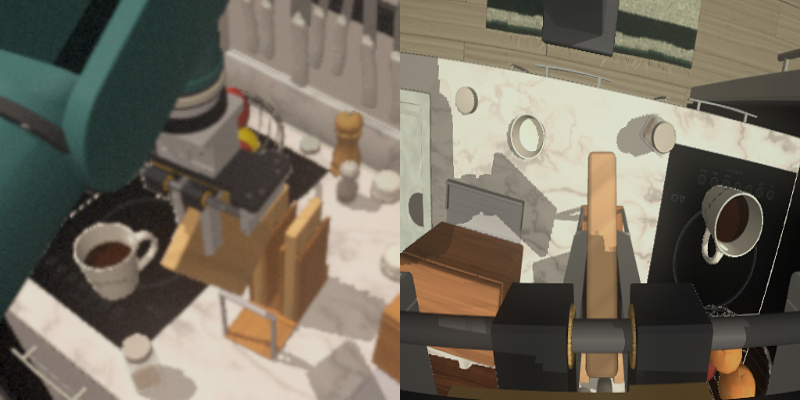

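The board is held, still leaning about 32°, and clear of the slots. I can't tilt the tool, so I'll bring the board upright in the grip by pressing its lower back edge against the front of the fixed rail. Then I'll carry it to the tray.

apply_moves --moves '[[[0.5,0,-0.2,0,1],[1.0,0,-0.2,0,1],[1.65,0,-0.1,0,1],[1.65,0,0.4,0,1],[1.65,0,0.9,0,1],[1.65,0,1.4,0,1],[1.65,0,1.9,0,1],[1.65,0,2.35,0,1],[1.65,0,2.35,0,1]]]'

```text
time: 9.3
tool_pos: [0.3523, 0.1523, 0.4112]
ee_rot: [-3.141, -0.005, -2.986]
wrist_force: [0.7, 0.0, -2.7]
width: 0.0165
finger_force: 30.0
```

```bash
python3 - <<'E'
from h import *
st()
o=telemetry.get_obs()
print(o["tool_pos"][:2]-rk(0))
rel([(*rk(-.17),.413,188.8)])
E
```

```text
{'time': 9.3, 'joint_positions': [0.2601, -0.2914, 1.7026, 0.0001, 1.7358, -1.4668], 'tool_pos': [0.3523, 0.1523, 0.4112], 'ee_rot': [-3.1411, -0.0054, -2.9855], 'wrist_force': [0.7183, 0.0106, -2.7045], 'width': 0.0165, 'finger_force': 29.9877}
[-0.27728838 -0.04308017]
[-2.21 -0.   -0.05] 0.01
```

apply_moves --moves '[[[-0.25,0,0,0,1],[-0.5,0,0,0,1],[-0.75,0,0,0,1],[-1.0,0,0,0,1],[-1.2,0,0,0,1],[-1.4,0,0,0,1],[-1.6,0,0,0,1],[-1.8,0,0,0,1],[-1.95,0,0,0,1],[-1.95,0,0,0,1]]]'

```text
time: 10.55
tool_pos: [0.4493, 0.1677, 0.4128]
ee_rot: [3.142, -0.004, -2.985]
wrist_force: [-4.5, -0.8, -3.3]
width: 0.017
finger_force: 30.0
```

```bash
python3 - <<'E'
from h import *
st()
a=snapshot("scene");b=snapshot("wrist")
cv2.imwrite("pics/u1.png",np.hstack([cv2.resize(a["image"][50:280,80:310,::-1],(400,400)),cv2.resize(b["image"][:,:,::-1],(400,300),None) if 0 else cv2.resize(b["image"][:,:,::-1],(400,400))]))
E
```

```text
{'time': 10.55, 'joint_positions': [0.2388, -0.0706, 1.5137, 0.0004, 1.7028, -1.4882], 'tool_pos': [0.4493, 0.1677, 0.4128], 'ee_rot': [3.1415, -0.0043, -2.9854], 'wrist_force': [-4.5071, -0.8126, -3.2532], 'width': 0.017, 'finger_force': 29.9996}
```

View pics/u1.png

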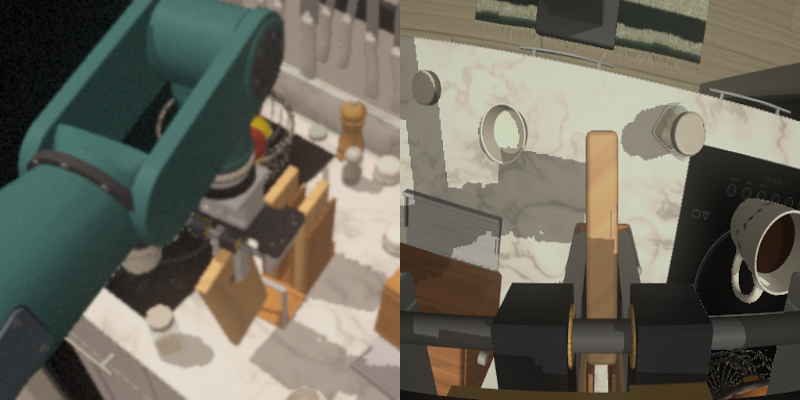

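The board swings upright against the rail, with about 6° left by geometry. I push the last 13 mm, then back off.

apply_moves --moves '[[[-0.1,0,0,0,1],[-0.2,0,0,0,1],[-0.27,0,0,0,1],[-0.28,0,0,0,1],[-0.28,0,0,0,1],[-0.28,0,0,0,1]]]'

```text
time: 11.4
tool_pos: [0.4623, 0.1697, 0.414]
ee_rot: [3.142, -0.002, -2.985]
wrist_force: [-4.9, -0.4, -0.6]
width: 0.017
finger_force: 30.0
```

```bash
python3 - <<'E'
from h import *
import pickle
st()
o=telemetry.get_obs()
s=snapshot("wrist");pickle.dump(s,open("u2.pkl","wb"))
hsv=cv2.cvtColor(s["image"],cv2.COLOR_RGB2HSV)
g=cv2.GaussianBlur(s["image"],(3,3),0)
for r in range(85,235,8): print(r,g[r,258].tolist(),end=' ')
R=Rn.from_euler("xyz",o["ee_rot"]).as_matrix(); gp=o["tool_pos"]+R@[0,0,.18]
for phi in(0,3,6,10):   # predicted near/far top corners
    c,n=np.cos(np.radians(phi)),np.sin(np.radians(phi)); 
    P=[gp+R@[e*47.5e-3*c+.04*n,0,-(.04*c-e*.0475*n)] for e in(1,-1)]
    print(phi,proj(s,P).round(1).tolist())
E
```

```text
{'time': 11.4, 'joint_positions': [0.2366, -0.0426, 1.4848, 0.0002, 1.7011, -1.4904], 'tool_pos': [0.4623, 0.1697, 0.414], 'ee_rot': [3.1415, -0.0017, -2.9853], 'wrist_force': [-4.9172, -0.3668, -0.5677], 'width': 0.017, 'finger_force': 30.0001}
85 [210, 213, 191] 93 [210, 212, 191] 101 [211, 213, 192] 109 [211, 214, 192] 117 [211, 211, 190] 125 [190, 152, 110] 133 [207, 172, 123] 141 [206, 165, 118] 149 [204, 162, 116] 157 [200, 158, 112] 165 [203, 160, 114] 173 [206, 171, 120] 181 [206, 171, 120] 189 [206, 171, 119] 197 [205, 166, 116] 205 [205, 163, 114] 213 [205, 166, 116] 221 [205, 175, 122] 229 [200, 163, 114] 0 [[259.9, 183.0], [259.5, 374.7]]
3 [[259.8, 176.4], [259.5, 375.3]]
6 [[259.8, 170.3], [259.5, 375.5]]
10 [[259.8, 162.9], [259.6, 375.1]]
```

```bash
python3 - <<'E'
from h import *
import pickle
s=pickle.load(open("u2.pkl","rb"));o=telemetry.get_obs();g=s["image"]
for r in range(116,130): print(r,g[r,258].tolist(),end=' ')
R=Rn.from_euler("xyz",o["ee_rot"]).as_matrix(); gp=o["tool_pos"]+R@[0,0,.18]
for phi in(-4,-2,0,2,4,6,10,14):
    c,n=np.cos(np.radians(phi)),np.sin(np.radians(phi))
    ux=np.array([c,0,n]);uz=np.array([n,0,-c]) # board x-ish(front), up, in tool axes
    P=[gp+R@(.0475*ux+a*uz) for a in(.04,-.185)]
    print(phi,proj(s,P).round(1).tolist())
E
```

```text
116 [210, 210, 188] 117 [211, 211, 190] 118 [211, 213, 191] 119 [211, 214, 192] 120 [213, 216, 194] 121 [211, 216, 194] 122 [111, 90, 66] 123 [168, 135, 97] 124 [185, 148, 108] 125 [189, 151, 109] 126 [198, 158, 114] 127 [204, 162, 116] 128 [207, 170, 120] 129 [206, 173, 123] -4 [[260.0, 192.4], [258.7, 119.3]]
-2 [[259.9, 187.6], [258.7, 125.3]]
0 [[259.9, 182.9], [258.7, 131.3]]
2 [[259.9, 178.5], [258.7, 137.2]]
4 [[259.9, 174.3], [258.6, 143.2]]
6 [[259.9, 170.3], [258.6, 149.1]]
10 [[259.8, 162.9], [258.6, 160.8]]
14 [[259.8, 156.4], [258.6, 172.4]]
```

```bash
python3 - <<'E'
from h import *
import pickle
s=pickle.load(open("w1.pkl","rb"))
f=lambda p:((p[0]+.5)/1.5-.5,(p[1]+.5)/1.5-.5)
for n,p,z in[("lip",(27,68),.014),("lip",(200,99),.014),("bin",(2,147),.15),("bin",(196,183),.15)]:
    print(n,(onz(s,f(p),z)*1000).round(1))
# profile across lip along columns in w1 and bin edge
for c in(40,80,110):
    print(c,[int(v) for v in s["image"][40:72,c].mean(1)])
    print([ (onz(s,(c,r),.014)[:2]*1000).round(0).tolist() for r in(45,55,65)])
E
```

```text
lip [ 522.1 -150.3   14. ]
lip [531.  13.  14.]
bin [582.2 -64.  150. ]
bin [588.2  66.7 150. ]
40 [147, 148, 149, 150, 150, 151, 145, 140, 138, 122, 114, 113, 118, 117, 119, 127, 126, 124, 124, 125, 124, 125, 125, 125, 126, 125, 126, 125, 126, 125, 126, 126]
[[519.0, -117.0], [532.0, -117.0], [545.0, -116.0]]
80 [226, 225, 224, 223, 222, 221, 222, 223, 224, 224, 223, 223, 222, 218, 210, 210, 206, 172, 170, 163, 169, 173, 178, 191, 199, 197, 195, 198, 196, 195, 197, 197]
[[513.0, -61.0], [526.0, -60.0], [539.0, -59.0]]
110 [216, 216, 215, 214, 210, 207, 204, 203, 205, 207, 205, 205, 203, 199, 198, 200, 205, 211, 210, 211, 209, 207, 208, 187, 181, 165, 147, 156, 170, 191, 203, 201]
[[509.0, -20.0], [521.0, -19.0], [534.0, -18.0]]
```

apply_moves --moves '[[[0.3,0,0,0,1],[0.5,0,-0.5,0,1],[0.5,0,-1.1,0,1],[0.5,0,-1.7,0,1],[0.5,0,-2.2,0,1],[0.5,0,-2.2,0,1]]]'

```text
time: 12.2
tool_pos: [0.4378, 0.1657, 0.527]
ee_rot: [3.141, 0.01, -2.986]
wrist_force: [-0.0, -0.6, -2.3]
width: 0.0166
finger_force: 30.0
```

```bash
python3 - <<'E'
from h import *
rel([(.46,.05,.527,130),(.545,-.076,.527,85.8)])
E
```

```text
[-0.08 -2.36 -0.  ] 5.89
[-1.37 -5.11  0.01] 10.31
```

apply_moves --moves '[[[0,-0.4,0,1.0,1],[0,-0.9,0,2.0,1],[-0.1,-1.4,0,3.0,1],[-0.1,-1.9,0,4.0,1],[-0.1,-2.4,0,5.0,1],[-0.3,-2.9,0,6.0,1],[-0.6,-3.5,0,7.0,1],[-0.9,-4.1,0,8.0,1],[-1.2,-4.7,0,9.0,1],[-1.37,-5.1,0,10.0,1]]]'

```text
time: 13.45
tool_pos: [0.5463, -0.0768, 0.5216]
ee_rot: [-3.141, 0.0, 1.546]
wrist_force: [0.5, 0.2, -2.6]
width: 0.0166
finger_force: 30.0
```

```bash
python3 - <<'E'
from h import *
st();rel([(.545,-.076,.440,85.8)])
E
```

```text
{'time': 13.45, 'joint_positions': [-0.2423, 0.0991, 1.1279, -0.0003, 1.9154, -0.2171], 'tool_pos': [0.5463, -0.0768, 0.5216], 'ee_rot': [-3.1408, 0.0001, 1.5456], 'wrist_force': [0.4628, 0.2325, -2.5756], 'width': 0.0166, 'finger_force': 29.9962}
[ 0.01 -0.03  1.63] 0.28
```

apply_moves --moves '[[[0,0,0.4,0.3,1],[0,0,0.9,0.3,1],[0,0,1.4,0.3,1],[0,-0.03,1.6,0.3,1],[0,-0.03,1.6,0.3,1]]]'

```text
time: 14.08
tool_pos: [0.5437, -0.0753, 0.4425]
ee_rot: [-3.14, -0.0, 1.5]
wrist_force: [0.2, -0.2, -1.8]
width: 0.0167
finger_force: 30.0
```

```bash
python3 - <<'E'
from h import *
import pickle
st()
d={n:snapshot(n) for n in("scene","wrist")}; pickle.dump(d,open("p1.pkl","wb"))
a,b=d["scene"],d["wrist"]
cv2.imwrite("pics/p1.png",np.hstack([cv2.resize(a["image"][150:310,260:400,::-1],(350,400)),b["image"][:,:,::-1][0:384,100:512][:,:,:].copy() if 0 else cv2.resize(b["image"][:300,112:462,::-1],(448,384)).__getitem__(slice(None)) if 0 else cv2.resize(b["image"][:320,80:440,::-1],(450,400))]))
E
```

```text
{'time': 14.075, 'joint_positions': [-0.2409, 0.0812, 1.3028, 0.0, 1.7591, -0.1702], 'tool_pos': [0.5437, -0.0753, 0.4425], 'ee_rot': [-3.1401, -0.0003, 1.5001], 'wrist_force': [0.1784, -0.2391, -1.8386], 'width': 0.0167, 'finger_force': 29.9997}
```

View pics/p1.png

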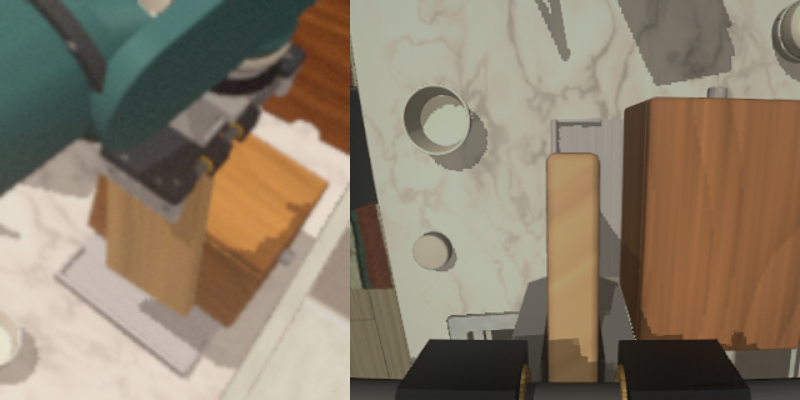

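The last picture shows the board hanging plumb over the tray. The lip is at u≈551–557, rows 120–153, and the bin's front face is at u≈624–650, roughly parallel to the board. I take the lip, board and bin lines numerically.

```bash
python3 - <<'E'
from h import *
import pickle
s=pickle.load(open("p1.pkl","rb"))["wrist"];g=s["image"].astype(int).mean(2)
for r in(100,106,112,118): print(r,"cols234-256",g[r,234:256].astype(int).tolist())
for r in(130,145): print(r,"board 234-284",g[r,234:284].astype(int).tolist())
for c,r in[(240,106),(244,106),(248,106)]: print(c,[(onz(s,(c,r),z)[:2]*1000).round(1).tolist() for z in(.014,.003)])
im=s["image"].astype(int)
for r in(90,150,210,260): print(r,"bin",[(c,im[r,c].tolist()) for c in range(294,326,2)] if r==150 else g[r,294:326].astype(int).tolist())
o=telemetry.get_obs();R=Rn.from_euler("xyz",o["ee_rot"]).as_matrix();gp=o["tool_pos"]+R@[0,0,.18]
print("foot pred",proj(s,[gp+R@[.0475,y,.185] for y in(-.0085,.0085)]).round(1).tolist())
E
```

```text
100 cols234-256 [165, 164, 165, 163, 160, 158, 145, 135, 151, 150, 131, 94, 90, 103, 101, 100, 99, 100, 99, 98, 100, 100]
106 cols234-256 [165, 163, 162, 162, 159, 162, 150, 131, 150, 151, 133, 94, 84, 126, 149, 147, 149, 149, 148, 148, 148, 148]
112 cols234-256 [154, 152, 155, 160, 164, 169, 154, 134, 148, 152, 134, 96, 116, 152, 148, 147, 148, 149, 149, 146, 148, 149]
118 cols234-256 [142, 147, 156, 165, 167, 170, 152, 134, 150, 152, 136, 98, 84, 122, 143, 146, 147, 149, 148, 146, 147, 148]
130 board 234-284 [168, 171, 142, 98, 118, 133, 135, 138, 140, 141, 143, 143, 143, 143, 143, 143, 142, 142, 142, 143, 143, 142, 142, 142, 142, 141, 143, 142, 141, 141, 141, 141, 141, 140, 140, 140, 139, 138, 138, 133, 125, 118, 109, 102, 87, 72, 122, 146, 145, 145]
145 board 234-284 [170, 172, 150, 108, 117, 133, 136, 139, 140, 142, 143, 144, 143, 143, 142, 142, 140, 140, 140, 139, 138, 137, 137, 137, 137, 137, 137, 136, 138, 137, 136, 135, 136, 135, 134, 134, 134, 134, 132, 127, 119, 112, 106, 99, 83, 84, 125, 144, 143, 144]
240 [[526.6, -2.2], [526.0, -2.3]]
244 [[531.6, -2.6], [531.1, -2.6]]

[... 151 characters left out ...]
 79, 92, 95, 98, 100, 101]
150 bin [(294, [152, 145, 135]), (296, [150, 144, 134]), (298, [87, 71, 57]), (300, [73, 53, 37]), (302, [74, 54, 38]), (304, [72, 52, 36]), (306, [74, 53, 36]), (308, [73, 53, 37]), (310, [67, 49, 33]), (312, [69, 49, 34]), (314, [91, 63, 42]), (316, [76, 53, 36]), (318, [123, 84, 55]), (320, [138, 93, 60]), (322, [138, 94, 61]), (324, [137, 93, 59])]
210 bin [96, 88, 62, 44, 45, 45, 45, 45, 45, 45, 46, 43, 44, 44, 42, 42, 40, 45, 48, 52, 61, 81, 91, 93, 97, 101, 100, 97, 96, 97, 97, 98]
260 bin [92, 92, 93, 91, 91, 92, 90, 91, 91, 92, 80, 36, 34, 37, 38, 49, 41, 38, 47, 56, 57, 58, 61, 59, 99, 93, 99, 99, 98, 99, 98, 99]
foot pred [[250.8, 130.2], [266.8, 130.2]]
```

```bash
python3 - <<'E'
from h import *
import pickle
d=pickle.load(open("p1.pkl","rb"));s=d["wrist"];o=telemetry.get_obs();R=Rn.from_euler("xyz",o["ee_rot"]).as_matrix();gp=o["tool_pos"]+R@[0,0,.18]
g=s["image"].astype(int).mean(2)
for r in(124,135,150,180,220,260):
    row=g[r];print(r,[c for c in range(228,300) if abs(row[c+1]-row[c-1])>25])
for u in((236.8,128),(278.5,128)):
    c,v=ray(s,u); c=R.T@(c-gp);v=R.T@v
    print("cam rel",(c*1000).round(1),[( (c+v*(k-c[1])/v[1])*1000).round(1).tolist() for k in(-.0085,.0085)],"at x=47.5:",((c+v*(.0475-c[0])/v[0])*1000).round(1))
# scene: foot corners on front face (robot side)
sc=d["scene"]
sgn=[k for k in(-.0085,.0085) if (R@[0,k,0])[0]<0][0]
for n,u in(("footL",(303.2,256)),("footR",(335.2,274.8)),("leftedge",(303.7,222))):
    c,v=ray(sc,u);c=R.T@(c-gp);v=R.T@v
    print(n,((c+v*(sgn-c[1])/v[1])*1000).round(1))
E
```

```text
124 [238, 239, 275, 277, 278, 297, 298, 299]
135 [235, 236, 237, 238, 278, 279, 280, 297, 298, 299]
150 [236, 237, 279, 280, 296, 297, 298]
180 [236, 237, 239, 277, 278, 287, 288, 296, 297, 298]
220 [236, 237, 239, 277, 295, 296]
260 [235, 236, 238, 239, 277, 278, 280, 281]
cam rel [  76.4   -0.6 -160.1] [[67.2, -8.5, -40.4], [87.1, 8.5, -297.7]] at x=47.5: [ 47.5 -25.3 214.5]
cam rel [  76.4   -0.6 -160.1] [[86.3, -8.5, -287.5], [65.1, 8.5, -13.8]] at x=47.5: [ 47.5  22.7 214.7]
footL [ 32.   -8.5 183.7]
footR [-59.1  -8.5 160.5]
leftedge [53.9 -8.5 45.5]
```

```bash
python3 - <<'E'
from h import *
import pickle
s=pickle.load(open("p1.pkl","rb"))["wrist"]
P=np.array([onz(s,(c,r),.003)*1000 for c,r in((299,90),(298.3,124),(297.4,150),(296.6,180),(295.3,220))]);print(P.round(1))
k=np.polyfit(P[:,1],P[:,0],1);print("bin yaw",-np.degrees(np.arctan(k[0])),"x at y=-75",np.polyval(k,-75))
Q=np.array([onz(s,(c,r),.014)*1000 for c,r in((240.6,100),(240.4,118))]);print(Q.round(1))
Q=np.array([onz(s,(c,r),.150)*1000 for c,r in((319.5,90),(317.5,150),(315,210))]);print(Q.round(1))
rel([(.5415,-.060,.373+.020,85.9),(.5415,-.060,.373+.005,85.9),(.540,-.090,.366,85.9)])
E
```

```text
[[ 602.1   12.4    3. ]
 [ 599.4  -30.2    3. ]
 [ 596.8  -63.9    3. ]
 [ 594.1 -104.5    3. ]
 [ 590.1 -162.     3. ]]
bin yaw -3.947696108311983 x at y=-75 596.1186922573943
[[528.    5.   14. ]
 [525.9 -16.9  14. ]]
[[600.5   7.3 150. ]
 [597.4 -42.5 150. ]
 [593.9 -96.8 150. ]]
[ 0.3  -0.07  1.03] 0.0
[ 0.3  -0.07  1.33] 0.0
[-0.3  -0.06  1.57] 0.0
```

Two views agree on the geometry. The lip's inner face is at x≈0.528 at y=-0.075, the bin face is 68 mm behind it, and the yaw is -3.95°. The board is still about 9° off plumb with its +y corner low, so I lower that corner and then roll the board flat about it.

apply_moves --moves '[[[0.1,-0.03,0.4,0,1],[0.3,-0.05,0.8,0,1],[0.3,-0.06,1.0,0,1],[0.3,-0.06,1.1,0,1],[0.3,-0.06,1.15,0,1],[0.3,-0.06,1.2,0,1],[0.3,-0.06,1.2,0,1]]]'

```text
time: 15.05
tool_pos: [0.542, -0.0603, 0.3839]
ee_rot: [3.141, 0.0, 1.5]
wrist_force: [0.5, 0.6, -3.2]
width: 0.0168
finger_force: 30.0
```

apply_moves --moves '[[[0,0,0.05,0,1],[0,0,0.1,0,1],[0,0,0.15,0,1],[0,0,0.15,0,1]]]'

```text
time: 15.55
tool_pos: [0.5419, -0.0601, 0.3757]
ee_rot: [-3.141, -0.0, 1.5]
wrist_force: [0.6, -0.7, -2.4]
width: 0.0168
finger_force: 30.0
```

apply_moves --moves '[[[0,0,0.04,0,1],[0,0,0.08,0,1],[0,0,0.12,0,1],[0,0,0.12,0,1]]]'

```text
time: 16.05
tool_pos: [0.5419, -0.0602, 0.3705]
ee_rot: [3.141, -0.0, 1.5]
wrist_force: [-0.4, 1.4, -0.7]
width: 0.017
finger_force: 30.0
```

apply_moves --moves '[[[0,0,0.06,0,1],[-0.08,0,0.08,0,1],[-0.16,0,0.1,0,1],[-0.24,0,0.12,0,1],[-0.32,0,0.14,0,1],[-0.32,0,0.14,0,1]]]'

```text
time: 16.8
tool_pos: [0.5405, -0.0761, 0.3664]
ee_rot: [3.14, -0.0, 1.5]
wrist_force: [-3.7, 0.3, 9.2]
width: 0.0169
finger_force: 30.0
```

```bash
cat > tilt.py <<'E'
from h import *
import pickle,sys
st()
d={n:snapshot(n) for n in("scene","wrist")};pickle.dump(d,open(sys.argv[1],"wb"))
o=telemetry.get_obs();R=Rn.from_euler("xyz",o["ee_rot"]).as_matrix();gp=o["tool_pos"]+R@[0,0,.18]
sc=d["scene"];im=sc["image"]
# board's left (+y) front vertical edge: strongest wood->other transition per row
sgn=-.0085 if (R@[0,-1,0])[0]<0 else .0085
for zz in(.06,.09,.12,.15):           # down from grasp
    uv=proj(sc,[gp+R@[x,sgn,zz] for x in np.linspace(.1,-.1,401)])
    L=cv2.remap(cv2.GaussianBlur(im,(3,3),0).astype(np.float32),uv[:,0].astype(np.float32)[None],uv[:,1].astype(np.float32)[None],1)[0]
    D=np.abs(L[12:]-L[:-12]).sum(1); xs=np.linspace(100,-100,401)[6:-6]
    pk=[int(i) for i in range(6,len(D)-6) if D[i]==D[i-6:i+7].max() and D[i]>40]
    print(zz,[(float(xs[i].round(1)),int(D[i])) for i in pk])
E
python3 tilt.py p2.pkl
```

```text
{'time': 16.8, 'joint_positions': [-0.244, 0.0878, 1.4458, 0.0007, 1.606, -0.1734], 'tool_pos': [0.5405, -0.0761, 0.3664], 'ee_rot': [3.1395, -0.0003, 1.5002], 'wrist_force': [-3.7422, 0.2835, 9.1553], 'width': 0.0169, 'finger_force': 30.0031}
0.06 [(69.5, 57), (59.5, 120), (-39.5, 118), (-50.0, 63), (-92.5, 50)]
0.09 [(58.5, 118), (-42.0, 76), (-87.5, 46)]
0.12 [(71.0, 135), (63.5, 93), (54.5, 117), (-44.0, 64)]
0.15 [(79.0, 123), (70.5, 80), (53.0, 115), (-46.0, 59), (-66.5, 54), (-72.5, 61), (-83.0, 62), (-89.5, 112)]
```

Tilt is now 4.3°, halved. I continue the roll.

apply_moves --moves '[[[-0.07,0,0.01,0,1],[-0.14,0,0.02,0,1],[-0.21,0,0.03,0,1],[-0.28,0,0.04,0,1],[-0.28,0,0.06,0,1],[-0.28,0,0.06,0,1]]]'

```text
time: 17.65
tool_pos: [0.5397, -0.0903, 0.3623]
ee_rot: [3.14, 0.001, 1.5]
wrist_force: [-3.1, -0.6, 7.8]
width: 0.0169
finger_force: 30.0
```

```bash
python3 tilt.py p3.pkl
```

```text
{'time': 17.65, 'joint_positions': [-0.2693, 0.0924, 1.4489, -0.0003, 1.5986, -0.1986], 'tool_pos': [0.5397, -0.0903, 0.3623], 'ee_rot': [3.14, 0.0006, 1.5001], 'wrist_force': [-3.1093, -0.5923, 7.8123], 'width': 0.0169, 'finger_force': 30.0023}
0.06 [(67.5, 109), (-30.0, 162), (-41.0, 67), (-75.5, 45)]
0.09 [(66.0, 135), (-31.5, 67), (-73.5, 46)]
0.12 [(87.0, 134), (78.5, 94), (65.0, 129), (-32.0, 66), (-73.5, 47), (-83.0, 64)]
0.15 [(94.0, 130), (86.5, 80), (64.5, 122), (-32.5, 58), (-49.5, 57), (-54.5, 53), (-68.0, 55), (-75.5, 112)]
```

apply_moves --moves '[[[-0.06,0,0.03,0,1],[-0.11,0,0.05,0,1],[-0.11,0,0.07,0,1],[-0.11,0,0.07,0,1]]]'

```text
time: 18.25
tool_pos: [0.5391, -0.0947, 0.3613]
ee_rot: [3.139, -0.002, 1.501]
wrist_force: [-4.2, 4.0, 17.5]
width: 0.0173
finger_force: 30.0
```

```bash
python3 tilt.py p4.pkl
```

```text
{'time': 18.25, 'joint_positions': [-0.2782, 0.0929, 1.4506, 0.0023, 1.5957, -0.2079], 'tool_pos': [0.5391, -0.0947, 0.3613], 'ee_rot': [3.1387, -0.0017, 1.5006], 'wrist_force': [-4.2209, 4.0431, 17.5142], 'width': 0.0173, 'finger_force': 30.008}
0.06 [(68.0, 106), (-28.5, 156), (-37.5, 60), (-71.0, 47)]
0.09 [(67.0, 129), (-28.5, 62), (-70.0, 47)]
0.12 [(91.0, 136), (83.0, 92), (68.0, 130), (-28.5, 66), (-70.5, 48), (-82.0, 46), (-87.5, 58)]
0.15 [(90.0, 81), (67.5, 128), (-29.0, 59), (-51.0, 72), (-64.5, 53), (-71.5, 109)]
```

The board now stands square on its foot: tilt is about 0° and the floor carries 17 N. I check that the foot is down behind the lip, not on it.

```bash
python3 - <<'E'
from h import *
import pickle
sc=pickle.load(open("p4.pkl","rb"))["scene"];o=telemetry.get_obs();R=Rn.from_euler("xyz",o["ee_rot"]).as_matrix();gp=o["tool_pos"]+R@[0,0,.18]
sgn=-.0085 if (R@[0,-1,0])[0]<0 else .0085
im=cv2.GaussianBlur(sc["image"],(3,3),0)
for x in(.05,.02,-.01):
    zs=np.arange(.03,-.013,-.002); P=[gp+R@[x,sgn,gp[2]-z] for z in zs]; uv=proj(sc,P)
    print(x,np.round(P[0],3),[(round(float(z)*1000),im[int(round(v)),int(round(u))].tolist()) for z,(u,v) in zip(zs,uv)])
E
```

```text
0.05 [ 0.535 -0.044  0.03 ] [(30, [157, 120, 83]), (28, [157, 120, 83]), (26, [157, 120, 83]), (24, [156, 120, 83]), (22, [156, 120, 83]), (20, [156, 120, 83]), (18, [156, 121, 86]), (16, [161, 128, 95]), (14, [161, 128, 95]), (12, [168, 142, 117]), (10, [168, 142, 117]), (8, [168, 142, 117]), (6, [182, 163, 148]), (4, [182, 163, 148]), (2, [182, 163, 148]), (0, [193, 179, 169]), (-2, [193, 179, 169]), (-4, [190, 177, 169]), (-6, [178, 165, 156]), (-8, [178, 165, 156]), (-10, [178, 165, 156]), (-12, [178, 165, 156])]
0.02 [ 0.533 -0.074  0.03 ] [(30, [159, 123, 85]), (28, [159, 123, 85]), (26, [159, 124, 85]), (24, [159, 124, 85]), (22, [159, 124, 85]), (20, [160, 126, 87]), (18, [160, 126, 87]), (16, [162, 130, 95]), (14, [162, 130, 95]), (12, [170, 142, 116]), (10, [170, 142, 116]), (8, [170, 142, 116]), (6, [183, 162, 146]), (4, [183, 162, 146]), (2, [183, 162, 146]), (0, [193, 178, 168]), (-2, [190, 176, 168]), (-4, [190, 176, 168]), (-6, [190, 176, 168]), (-8, [175, 162, 154]), (-10, [175, 162, 154]), (-12, [175, 162, 154])]
-0.01 [ 0.531 -0.104  0.03 ] [(30, [159, 122, 84]), (28, [159, 122, 84]), (26, [159, 123, 85]), (24, [159, 123, 85]), (22, [159, 123, 85]), (20, [160, 124, 87]), (18, [160, 124, 87]), (16, [160, 124, 87]), (14, [164, 131, 98]), (12, [164, 131, 98]), (10, [168, 140, 113]), (8, [183, 162, 145]), (6, [183, 162, 145]), (4, [183, 162, 145]), (2, [183, 162, 145]), (0, [193, 178, 168]), (-2, [193, 178, 168]), (-4, [190, 176, 168]), (-6, [174, 161, 154]), (-8, [174, 161, 154]), (-10, [174, 161, 154]), (-12, [174, 161, 154])]
```

The wood ends at the sight line over the lip, the touchdown height matches the tray floor, and the gap to the lip is about 2–3 mm. I unload, open, rise 12 mm, then push it slowly back onto the bin with the front finger. The rear finger limits the fall.

apply_moves --moves '[[[0.02,0,-0.03,0,1],[0.04,0,-0.06,0,1],[0.04,0,-0.06,0,1],[0.04,0,-0.06,0,0.7],[0.04,0,-0.06,0,0.4],[0.04,0,-0.06,0,0.4],[0.04,0,-0.06,0,0.4],[0.04,0,-0.2,0,0.4],[0.04,0,-0.3,0,0.4],[0.04,0,-0.3,0,0.4]]]'

```text
time: 19.6
tool_pos: [0.5398, -0.0936, 0.3727]
ee_rot: [3.14, 0.0, 1.5]
wrist_force: [0.1, 0.5, 0.3]
width: 0.0566
finger_force: 0.0
```

```bash
python3 tilt.py p5.pkl
```

```text
{'time': 19.6, 'joint_positions': [-0.2752, 0.0901, 1.4307, 0.0001, 1.6188, -0.2046], 'tool_pos': [0.5398, -0.0936, 0.3727], 'ee_rot': [3.1396, 0.0003, 1.5001], 'wrist_force': [0.0872, 0.4991, 0.2839], 'width': 0.0566, 'finger_force': 0.0}
0.06 [(84.0, 120), (75.0, 57), (18.5, 46), (-3.0, 45), (-29.0, 67), (-40.0, 44), (-78.0, 97)]
0.09 [(67.5, 138), (-29.0, 73), (-71.5, 46)]
0.12 [(87.5, 126), (79.5, 100), (67.0, 127), (-30.0, 71), (-70.0, 48), (-90.0, 59)]
0.15 [(87.5, 76), (68.0, 127), (-29.0, 58), (-61.0, 53), (-73.0, 117), (-91.0, 82)]
```

It stands free and plumb. I centre the hand on the board (+19 mm along it) and push slowly.

apply_moves --moves '[[[0.2,0,0,0,0.4],[0.38,0,0,0,0.4],[0.38,0.15,0,0,0.4],[0.38,0.3,0,0,0.4],[0.38,0.38,0,0,0.4],[0.38,0.45,0,0,0.4],[0.38,0.52,0,0,0.4],[0.38,0.59,0,0,0.4],[0.38,0.66,0,0,0.4],[0.38,0.73,0,0,0.4]]]'

```text
time: 20.95
tool_pos: [0.5776, -0.0772, 0.3717]
ee_rot: [3.141, -0.0, 1.5]
wrist_force: [-0.1, 0.7, -0.1]
width: 0.0564
finger_force: 0.0
```

apply_moves --moves '[[[0,0.07,0,0,0.4],[0,0.14,0,0,0.4],[0,0.21,0,0,0.4],[0,0.28,0,0,0.4],[0,0.35,0,0,0.4],[0,0.42,0,0,0.4],[0,0.48,0,0,0.4],[0,0.54,0,0,0.4],[0,0.54,0,0,0.4],[0,0.54,0,0,0.4]]]'

```text
time: 22.2
tool_pos: [0.6043, -0.0791, 0.3717]
ee_rot: [-3.142, -0.0, 1.5]
wrist_force: [-0.1, 0.1, -0.6]
width: 0.0563
finger_force: 0.0
```

```bash
cat > face.py <<'E'
from h import *
import pickle,sys
st()
d={n:snapshot(n) for n in("scene","wrist","top")};pickle.dump(d,open(sys.argv[1],"wb"))
sc=d["scene"];im=sc["image"];hsv=cv2.cvtColor(im,cv2.COLOR_RGB2HSV)
by=np.radians(-3.95);bx=np.array([np.cos(by),np.sin(by),0]);bb=np.array([-np.sin(by),np.cos(by),0]);lip=np.array([.5283,-.075,.003])
# front-face plane: toe at lip+2.5mm, leaning to the bin: sample outline per height
g=2.5e-3;t=np.radians(float(sys.argv[2]) if len(sys.argv)>2 else 18.3)
xs=np.linspace(.09,-.09,361)
for L in np.arange(.02,.235,.03):
    uv=proj(sc,[lip+bx*(g+L*np.sin(t))+np.array([0,0,L*np.cos(t)])+bb*x for x in xs])
    P=cv2.remap(cv2.GaussianBlur(im,(3,3),0).astype(np.float32),uv[:,0].astype(np.float32)[None],uv[:,1].astype(np.float32)[None],1)[0]
    D=np.abs(P[12:]-P[:-12]).sum(1);X=xs[6:-6]*1000
    print(round(L,3),[(float(X[i].round(1)),int(D[i])) for i in range(6,len(D)-6) if D[i]==D[i-6:i+7].max() and D[i]>45])
E
python3 face.py l1.pkl
```

```text
{'time': 22.2, 'joint_positions': [-0.2232, 0.2277, 1.2758, 0.0001, 1.6381, -0.1525], 'tool_pos': [0.6043, -0.0791, 0.3717], 'ee_rot': [-3.1415, -0.0001, 1.5001], 'wrist_force': [-0.0787, 0.0637, -0.6128], 'width': 0.0563, 'finger_force': 0.0}
0.02 [(81.5, 123), (74.0, 78), (50.5, 75), (-43.0, 55), (-56.0, 105), (-82.0, 59)]
0.05 [(75.0, 107), (67.0, 85), (51.5, 76), (-43.0, 59), (-78.5, 63)]
0.08 [(68.5, 56), (50.5, 59), (-41.0, 64)]
0.11 [(81.5, 235), (50.5, 127), (-43.0, 137)]
0.14 [(52.0, 123), (-43.0, 128)]
0.17 [(51.0, 88), (16.0, 62), (-5.5, 54), (-44.0, 60)]
0.2 [(83.5, 165), (64.0, 166), (-15.0, 133)]
0.23 [(-24.5, 177), (-59.5, 83), (-67.5, 84)]
```

The board leans at about 18° and is square: its edges read +51/−43 mm at every height. The hand touches nothing, so I rise straight up and back off.

apply_moves --moves '[[[0,0,-0.2,0,0.4],[0,0,-0.5,0,0.4],[0,0,-0.9,0,0.4],[0,0,-1.4,0,0.4],[0,0,-2.0,0,0.4],[0,-0.8,-2.4,0,0.4],[0,-1.8,-2.4,0,0.4],[0.5,-2.8,-2.4,0,0.4],[1.2,-3.6,-2.4,0,0.4],[1.2,-3.6,-2.4,0,0.4]]]'

```text
time: 23.6
tool_pos: [0.4265, -0.0049, 0.4945]
ee_rot: [3.136, -0.0, 1.503]
wrist_force: [-0.6, -0.9, 0.3]
width: 0.0564
finger_force: 0.0
```

```bash
python3 face.py l2.pkl; python3 - <<'E'
from h import *
import pickle
a=pickle.load(open("s0.pkl","rb"))["scene"];b=pickle.load(open("l2.pkl","rb"))["scene"]
D=np.abs(a["image"].astype(int)-b["image"]).sum(2)
c=lambda u,v,w=14:int((D[v-w:v+w,u-w:u+w]>60).sum())
for n,(u,v) in dict(mug=(158,186),ramekin=(256,286),cap=(291,331),jar=(173,238),timer=(309,187)).items(): print(n,c(u,v))
sc=b
# top edge of board (front & back)
by=np.radians(-3.95);bx=np.array([np.cos(by),np.sin(by),0]);bb=np.array([-np.sin(by),np.cos(by),0]);lip=np.array([.5283,-.075,.003]);t=np.radians(18.3)
im=cv2.GaussianBlur(sc["image"],(3,3),0)
for y in(.035,.004,-.03):
    Ls=np.arange(.19,.27,.0025);uv=proj(sc,[lip+bx*(.0025+L*np.sin(t))+np.array([0,0,L*np.cos(t)])+bb*y for L in Ls])
    print(y,[(round(float(L)*1000),int(im[int(round(v)),int(round(u))].sum())) for L,(u,v) in zip(Ls,uv)])
E
```

```text
{'time': 23.6, 'joint_positions': [-0.1448, -0.191, 1.4597, 0.0005, 1.8675, -0.0768], 'tool_pos': [0.4265, -0.0049, 0.4945], 'ee_rot': [3.1363, -0.0001, 1.503], 'wrist_force': [-0.593, -0.8608, 0.2609], 'width': 0.0564, 'finger_force': 0.0}
0.02 [(82.0, 122), (74.0, 77), (50.5, 74), (-43.0, 55), (-56.0, 104), (-82.0, 57)]
0.05 [(75.0, 106), (67.0, 86), (51.5, 77), (-43.0, 60), (-78.5, 62)]
0.08 [(69.0, 55), (50.5, 59), (-42.0, 63)]
0.11 [(81.5, 233), (50.5, 126), (-43.0, 130)]
0.14 [(52.0, 122), (-43.0, 127)]
0.17 [(51.0, 87), (-1.5, 47), (-42.0, 119)]
0.2 [(83.0, 150), (-41.5, 94), (-83.5, 93)]
0.23 [(74.5, 82), (50.5, 77), (-41.5, 87)]
mug 730
ramekin 0
cap 0
jar 638
timer 613
0.035 [(190, 418), (192, 418), (195, 414), (198, 417), (200, 421), (202, 417), (205, 419), (208, 413), (210, 414), (213, 417), (215, 413), (218, 415), (220, 418), (223, 432), (225, 432), (228, 473), (230, 480), (233, 474), (235, 456), (238, 456), (240, 424), (243, 411), (245, 407), (248, 406), (250, 406), (253, 407), (255, 410), (258, 411), (260, 413), (263, 411), (265, 411), (268, 409), (270, 407)]
0.004 [(190, 408), (192, 426), (195, 429), (198, 429), (200, 433), (202, 433), (205, 438), (208, 432), (210, 432), (213, 429), (215, 433), (218, 435), (220, 430), (223, 440), (225, 481), (228, 503), (230, 503), (233, 495), (235, 484), (238, 446), (240, 419), (243, 410), (245, 406), (248, 407), (250, 405), (253, 405), (255, 409), (258, 411), (260, 405), (263, 405), (265, 403), (268, 397), (270, 397)]
-0.03 [(190, 434), (192, 434), (195, 433), (198, 435), (200, 436), (202, 436), (205, 433), (208, 436), (210, 435), (213, 435), (215, 434), (218, 436), (220, 438), (223, 460), (225, 460), (228, 503), (230, 508), (233, 488), (235, 488), (238, 453), (240, 429), (243, 409), (245, 405), (248, 405), (250, 402), (253, 400), (255, 401), (258, 400), (260, 402), (263, 402), (265, 407), (268, 408), (270, 407)]
```

```bash
python3 -c "
from bench import ticket
print(ticket.close_job())"
```

```text
the job is handed in; nothing more can be done
None
```

I tipped the board onto the rail, drew it out, stood its foot in the tray 2–3 mm behind the lip and left it leaning at about 18°, square to the bin, then handed in at about 24 s. In the final check the ramekin and cap had not moved; the mug, jar and timer areas had changed from the first picture (probably the arm or its shadow), so I could not confirm those three.

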